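# Start the drying blower

### The job

Start the drying blower: first slide its air shutter fully open. Then turn the fan knob clockwise to the third click after off and let go of it for about a second so that the motor spins up, and only then take hold of the knob again and turn it on to the sixth click. Leave the shutter open and the pots and tools where they are.

Things in the scene. Friction and masses are not known exactly. Their poses are not given: they have to be found in the camera images.
- control_box: Fixed green control box, 140 (x) by 150 (y) by 70 mm high, one black bar knob amid its top. Origin: centre of underside, z up. Dark marks around the knob, 28 degrees apart, show clicks 0 (off: wide block) to 8, numbered clockwise from above; 3 and 6 are long strokes, the others short. Mark 0 lies 112 degrees anticlockwise of the box's +x. It may stand left or right of the blower.
- knob_grip (a point): On the knob's vertical axis, 102 mm above the box's underside, 9 mm below the knob's top. The grip is an upright bar 46 mm long, 14 mm thick; 21 mm below this point begins its round skirt, 48 mm across. Grasp the bar across its thickness from above. x axis: along the bar to the end with the white line on top (the pointer); z axis up.
- fan_knob (a joint): Turn of the knob in rad, growing clockwise from above: 0 at off, one click per 0.4887 rad; 3rd click 1.466, 6th click 2.932, stop at the 8th, 3.910. A sprung detent (about 0.12 N m to pass a click) pulls the released knob to the nearest click. It starts at click 0, 1 or 2.
- blower: Fixed green blower, box 150 (x) by 210 (y) by 70 mm high, a lying dark motor drum behind its +x side (reaching 155 mm in +x, 102 mm high). Origin: centre of the box's underside, z up. On its top, between two 8 mm high rails, an aluminium shutter plate slides along the box's y axis over the slotted air outlet at the -y end.
- shutter_tab (a point): Middle of the top of the shutter's upright tab, 108 mm above the blower's underside. The tab is 12 mm thick along y, 36 mm wide along x and stands 33 mm above the shutter plate (84 by 84 mm), which lies about level with the deck. Axes as the blower's; the shutter opens towards +y.
- shutter (a joint): Opening of the shutter in m: 0 shut, 0.080 fully open (hard stop); starts at 0 to 0.025. Sliding friction about 2 N; it stays where it is left.
- jug_a: Grey clay jug, 124 mm wide, 200 mm high, a bystander. Origin: centre of its underside.
- jug_b: Grey clay jug, 116 mm wide, 180 mm high, a bystander. Origin: centre of its underside.
- bowl: Terracotta bowl, 120 mm wide, 55 mm high, a bystander. Origin: centre of its underside.
- cup: Terracotta cup, 60 mm wide, 60 mm high, standing near the control box, a bystander. Origin: centre of its underside.
- glaze_brush: Flat brush with a wooden handle, about 200 mm long and under 30 mm high, lying on the table in front of the blower (its -x side), a bystander.
- clay_block: Block of clay, 70 by 50 by 35 mm, near the control box, a bystander. Origin: centre of its underside.
- test_tile: Terracotta tile, 50 by 50 by 8 mm, lying on the table, a bystander. Origin: centre of its underside.

How it is judged:
On the way, in this order (a step that is already met when the one before it is completed fails the run):
1. the shutter is slid fully open (value of joint shutter above 0.074 m), for 0.2 s.
2. the knob stands at the third click, let go, for half a second (value of joint fan_knob between 1.3361 and 1.5961 rad and contact force between the fingers and fan_knob below 0.05 N), for 0.5 s.
3. the knob stands at the sixth click, let go (value of joint fan_knob between 2.8022 and 3.0622 rad and contact force between the fingers and fan_knob below 0.05 N), for 0.2 s.
At the end, for the whole second after the job is handed in: The knob rests, let go, at the sixth click (2.932 rad, within 0.13 rad) and the shutter is open by at least 74 of its 80 mm (all of step 3 and value of joint shutter above 0.074 m and velocity of joint fan_knob between -0.05 and 0.05 rad/s); the robot touches nothing.
It fails at once if the knob is turned up before the shutter has been opened (value of joint fan_knob above 1.25 rad and value of joint shutter below 0.05 m).
It fails at once if a bystander (jug, bowl, cup, brush, clay block, tile) is moved by more than 30 mm (distance of any of jug_a, jug_b, bowl, cup, glaze_brush, clay_block, test_tile from where it was at the start of the episode above 0.03 m).
It also fails if it takes over 61 s, if anything falls off the work surface, if the arm or the gripper's body presses on something with over 40 N, if the wrist force passes 120 N, or if a joint passes its speed limit or range.

### The arm

A 6-joint arm with a two-finger parallel gripper is mounted at the origin on the work surface. World frame = base frame: x ahead of the robot, y to its left, z up, the work surface at z = 0. Lengths are in m, angles in rad, forces in N, time in s.
With the tool pointing down it reaches from about 0.4 to 0.825 m from the base axis. Payload 7 kg.
Tool frame: the origin (TCP) lies midway between the tips of the shut fingers; the grasp point (between the pads) lies hold_point_z behind it (hold_point_z is the distance from the TCP to the grasp point, in m); z points along the fingers, y is the line along which they close (so a half turn about z gives the same grasp; the last joint's range is limited). The gripper opens to 88 mm and grips with 3 to 60 N. Pads are 19 mm wide; open, the fingers measure 130 mm over their backs; the gripper's body (78 mm by 193 mm) begins 47 mm behind the grasp point.
Start: joints at [1.522, 0.359, 0.012, 0, -1.224, -0.288], TCP at [0.223, 0.637, 0.227] pointing down, gripper open.
Joint ranges: [-3.07, 3.07], [-1.43, 2.12], [-1.02, 1.25], [-3.03, 1.67], [-3.05, -0], [-3.03, 3.03]. Speed limits (rad/s): [2.39, 2.39, 3.01, 3.14, 3.14, 3.14].

### API

Orientations are given as [roll, pitch, yaw] about the fixed x, y, z axes, in that order (R = Rz(yaw) Ry(pitch) Rx(roll)).
In Python, from station import * gives the robot as it stands.
- The arm moves only by the tool apply_moves, never from a script. Its argument "steps" is a list of rows, each an object with "translation": the shift along the world's x, y, z scaled (see below), a list of three; "rotation": the turn, a rotation vector about the world's x, y, z scaled (see below), a list of three. A call has exactly 10 rows; each row is the pose to reach, as a shift and turn from the pose commanded when the call began; what a row does not reach only later rows make up. The controller multiplies each number of a shift by 250 mm and each number of a turn by 30 degrees. A row lasts 1/12 s, in which the tool goes at most 41.7 mm and 7.16 degrees, less where a joint would pass 70% of its speed; a pose out of reach is approached as far as the arm can. A call with a number of a shift or a turn outside -1 to 1 is refused whole. A call with a gripper value outside its range is refused whole. "jaw" is the closure, from -1 (fully open) to 1 (shut), so that 0 is half open, set as the call begins (left out, the last holds). The fingers move at their own pace and stop on an object; "newtons" is the grip in N (left out, the last holds). Time passes only in rows, so rows that repeat a pose let the fingers close, or fill a call up. It gives the time, the measured TCP pose, the force, the opening and the grip force at its end, in the units of the state.
- get_state(): the state, without advancing time (a new reading comes with each control period).
- grab_frame(name): name is "scene" or "top" or "wrist"; returns the picture (420x560x3 uint8, blue, green, red); there is no depth.
- camera_model(name): a dict with "fx", "fy", "cx", "cy" (pixels), "xyz" and "rotation" of the camera in the world. Camera axes: x right, y down, z forward; pixel columns grow to the right and rows downward; lengths in m; the calibration is good to about 2 mm. A picture is of the moment at which its call begins: read the wrist's pose just before it. camera_model takes no time and is no camera call; for the wrist camera it gives the pose at the moment of the call.
- job_done(): hands the job in; it is judged then, once.
The state is a dict: "t": time; "q": joint angles; "qd": joint speeds; "joint_efforts": joint torques, N m; "eef_pos": TCP position; "ee_rot": TCP orientation; "force": force on the tool from outside, world axes, zero at the start; "moment": the same for the moment, N m; "width": finger opening in m; "gripper_force": force on a finger pad.
Only numpy, scipy, OpenCV 4.12 (cv2) and the standard library are available. Lean on these libraries where they do the work, as an engineer would, in place of code of your own. Each camera call takes 0.05 s, during which the arm holds its last target. There are 200 camera calls.

## Working session

There is one attempt and no reset: what is moved stays moved. The work goes in short steps, Python scripts to look and compute and a tool call to move; the robot and the scene stay as the last step left them, time stands still between calls to the robot, and variables do not carry over. Pictures are saved under pics/ and viewed, at most 10 in all, crops included, and the job is handed in when it is done.

Besides the shell and the picture viewer there is one more tool, called as name([rows], argument=value, ...), one row to a line, values as JSON. apply_moves: Moves the arm, as the interface text tells. Shifts and turns lie within -1 to 1; 1 stands for 250 mm of shift or 30 degrees of turn. Its arguments: {"type":"object","properties":{"steps":{"type":"array"},"jaw":{"type":"number"},"newtons":{"type":"number"}},"required":["steps"]}

```bash
mkdir -p pics; python3 - <<'E'
from station import *
import cv2
s=get_state();print(s); 
for n in("top","scene"):
    cv2.imwrite(f"pics/{n}0.png",grab_frame(n));print(n,camera_model(n))
try: print(hold_point_z)
except Exception as e: print(e)
E
```

```text
{'t': 0.0, 'q': array([ 1.52209045e+00,  3.59397011e-01,  1.10490358e-02, -3.49793377e-04,
       -1.22405017e+00, -2.88077745e-01]), 'qd': array([ 0.00074737,  0.00031765,  0.00120918, -0.00027753,  0.00127365,
       -0.00124916]), 'joint_efforts': array([-4.70285122e-04, -5.82717669e+01,  2.93054473e+01,  6.99723065e+00,
        6.97717478e-03, -1.59897422e-04]), 'eef_pos': array([0.2229347 , 0.63661643, 0.2256119 ]), 'ee_rot': array([ 3.13996342e+00, -1.39861671e-04, -3.36902645e-01]), 'force': array([ 0.2001991 , -1.45058027,  0.07369145]), 'moment': array([ 0.0093466 , -0.01232087, -0.03835066]), 'gripper_force': 0.0, 'width': 0.08747480330329382}
top {'fx': 511.0679072313776, 'fy': 511.0679072313776, 'cx': 275.482693858772, 'cy': 205.7080358731201, 'xyz': array([ 0.46466671, -0.02279713,  1.39405287]), 'rotation': array([-3.03808017,  0.02722161, -1.57702427])}
scene {'fx': 438.4342596557836, 'fy': 438.4342596557836, 'cx': 274.06261821621337, 'cy': 211.08045104538584, 'xyz': array([ 1.60215083, -0.63697768,  0.86725418]), 'rotation': array([-2.14106736, -0.01343108,  1.01315406])}
0.0188
```

View pics/top0.png

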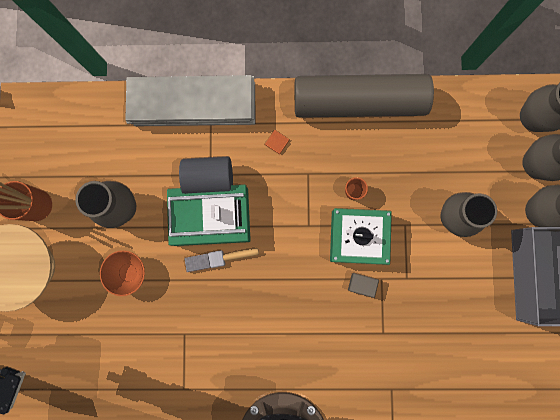

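View pics/scene0.png

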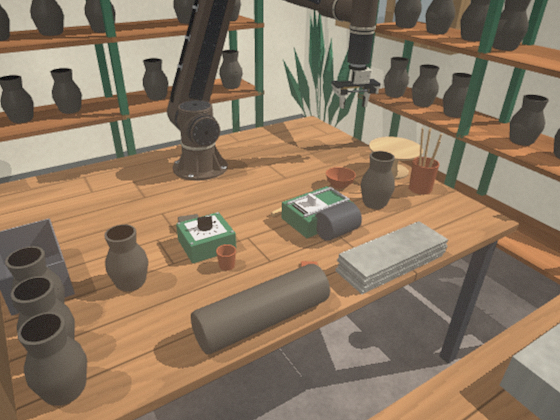

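The top view shows the blower at about (208,214) with its tab near (225,213), and the control box at about (362,237). I'll zoom in on both.

```bash
python3 - <<'E'
import cv2,numpy as np
im=cv2.imread("pics/top0.png")
a=im[150:250,160:260];b=im[200:270,327:397]
cv2.imwrite("pics/z0.png",np.hstack([cv2.resize(a,(400,400),interpolation=cv2.INTER_CUBIC),cv2.resize(b,(400,400),interpolation=cv2.INTER_CUBIC)]))
E
cat > h.py <<'E'
import numpy as np,cv2
from station import *
from scipy.spatial.transform import Rotation as R
def ray(n,u,v,z,c=None):
    c=c or camera_model(n)
    r=R.from_euler('xyz',c['rotation'])
    d=r.apply([(u-c['cx'])/c['fx'],(v-c['cy'])/c['fy'],1])
    return c['xyz']+d*(z-c['xyz'][2])/d[2]
def proj(c,p):
    q=R.from_euler('xyz',c['rotation']).inv().apply(np.asarray(p)-c['xyz'])
    return np.c_[c['fx']*q[:,0]/q[:,2]+c['cx'],c['fy']*q[:,1]/q[:,2]+c['cy']]
E
```

```text
(no output)
```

View pics/z0.png

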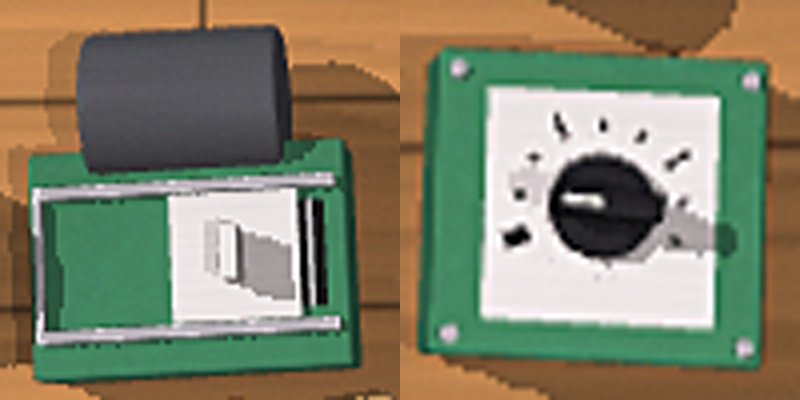

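The zoom shows the tab top at about crop (231,253), with faint and dark shadows on either side of it. The pointer points left, roughly at mark 1. Next I'll compute positions and take finer fits.

```bash
python3 - <<'E'
from h import *
from scipy.optimize import least_squares
c=camera_model("top")
A=lambda x,y:((x+.5)/4-.5+160,(y+.5)/4-.5+150)
B=lambda x,y:((x-400+.5)/5.714-.5+327,(y+.5)/5.714-.5+200)
def fit(px,model,g):
    px=np.array(px);model=np.array(model,float)
    f=lambda p:(proj(c,np.c_[model[:,:2]@np.array([[np.cos(p[2]),np.sin(p[2])],[-np.sin(p[2]),np.cos(p[2])]])+p[:2],model[:,2]])-px).ravel()
    s=least_squares(f,g);print("pose",s.x.round(4),np.degrees(s.x[2]).round(2),"res px",s.fun.reshape(-1,2).round(1).tolist());return s.x
print("foot",proj(c,[[c['xyz'][0],c['xyz'][1],0]]))
bl=fit([A(32,155),A(350,140),A(357,365),A(35,380)],[[.075,.105,.07],[.075,-.105,.07],[-.075,-.105,.07],[-.075,.105,.07]],[.45,.17,0])
cb=fit([B(440,50),B(768,62),B(758,367),B(425,352)],[[.07,.075,.07],[.07,-.075,.07],[-.07,-.075,.07],[-.07,.075,.07]],[.4,-.2,0])
t=ray("top",*A(231,253),.108);print("tab",t)
d=t[:2]-bl[:2];co,si=np.cos(bl[2]),np.sin(bl[2]);print("tab in blower",co*d[0]+si*d[1],-si*d[0]+co*d[1])
for n,q in dict(screwTL=(459,69),TR=(751,80),BL=(448,333),BR=(744,348)).items(): print(n,ray("top",*B(*q),.07))
p1=ray("top",*B(562,197),.111);p2=ray("top",*B(604,203),.111)
print("pointer",p1,p2,np.degrees(np.arctan2(*(p1-p2)[1::-1])))
kn=proj(c,[[*cb[:2],.111],[*cb[:2],.07]]);print("knob px in crop",(kn-[327,200]+.5)*5.714+[400,0])
for n,q in dict(jugA=(92,197,.2),jugB=(480,210,.18),bowl=(122,272,.055),cup=(356,186,.06),clay=(364,284,.035),brush=(222,260,.01)).items(): print(n,ray("top",*q)[:2].round(3))
E
```

```text
foot [[289.47310823 258.79970478]]
pose [0.5811 0.189  0.0355] 2.03 res px [[-0.2, -0.6], [-0.1, -0.4], [0.2, 0.6], [0.1, 0.3]]
pose [ 0.5225 -0.208  -0.056 ] -3.21 res px [[-0.6, -0.9], [0.1, -0.3], [0.4, 0.7], [-0.0, 0.4]]
tab [0.58159993 0.15885746 0.108     ]
tab in blower -0.0005995251153808223 -0.030105149643970576
screwTL [ 0.58551344 -0.14690907  0.07      ]
TR [ 0.57936418 -0.27857525  0.07      ]
BL [ 0.4663268  -0.13975638  0.07      ]
BR [ 0.45880621 -0.27197476  0.07      ]
pointer [ 0.52515151 -0.18695022  0.111     ] [ 0.5223915  -0.20518518  0.111     ] 81.39314856214155
knob px in crop [[611.03028177 203.14957542]
 [597.95503759 207.34777192]]
jugA [0.614 0.445]
jugB [ 0.576 -0.474]
bowl [0.433 0.416]
cup [ 0.654 -0.199]
clay [ 0.398 -0.217]
brush [0.463 0.159]
```

The knob is at click 1: pointer 81.4° against 80.8° expected. The tab is at (0.582, 0.159) and the knob at (0.522, −0.208). Moving above the tab.

apply_moves([
  {"translation": [0.717, -0.955, 0], "rotation": [0, 0, 0.35]},
  {"translation": [0.717, -0.955, 0], "rotation": [0, 0, 0.35]},
  {"translation": [0.717, -0.955, 0], "rotation": [0, 0, 0.35]},
  {"translation": [0.717, -0.955, 0], "rotation": [0, 0, 0.35]},
  {"translation": [0.717, -0.955, 0], "rotation": [0, 0, 0.35]},
  {"translation": [0.717, -0.955, 0], "rotation": [0, 0, 0.35]},
  {"translation": [0.717, -0.955, 0], "rotation": [0, 0, 0.35]},
  {"translation": [0.717, -0.955, 0], "rotation": [0, 0, 0.35]},
  {"translation": [0.717, -0.955, 0], "rotation": [0, 0, 0.35]},
  {"translation": [0.717, -0.955, 0], "rotation": [0, 0, 0.35]},
], jaw=-1, newtons=20)

```text
t: 0.93
eef_pos: [0.4026, 0.3978, 0.2265]
ee_rot: [-3.142, 0.0, -0.155]
force: [-0.5, -0.1, -0.1]
width: 0.0877
gripper_force: 0.0
```

apply_moves([
  {"translation": [0.717, -0.955, 0], "rotation": [0, 0, 0.35]},
  {"translation": [0.717, -0.955, 0], "rotation": [0, 0, 0.35]},
  {"translation": [0.717, -0.955, 0], "rotation": [0, 0, 0.35]},
  {"translation": [0.717, -0.955, 0], "rotation": [0, 0, 0.35]},
  {"translation": [0.717, -0.955, 0], "rotation": [0, 0, 0.35]},
  {"translation": [0.717, -0.955, 0], "rotation": [0, 0, 0.35]},
  {"translation": [0.717, -0.955, 0], "rotation": [0, 0, 0.35]},
  {"translation": [0.717, -0.955, 0], "rotation": [0, 0, 0.35]},
  {"translation": [0.717, -0.955, 0], "rotation": [0, 0, 0.35]},
  {"translation": [0.717, -0.955, 0], "rotation": [0, 0, 0.35]},
])

```text
t: 1.77
eef_pos: [0.5816, 0.1601, 0.2259]
ee_rot: [3.141, 0.001, 0.029]
force: [-0.7, -0.6, -0.2]
width: 0.0877
gripper_force: 0.0
```

```bash
python3 - <<'E'
from h import *
s=get_state();print(s['t'],s['eef_pos'],s['ee_rot'],s['q'],s['force'])
c=camera_model("wrist");im=grab_frame("wrist");print(c)
p=proj(c,[[.5816,.1589,.108]]);print(p)
cv2.imwrite("pics/w0.png",im)
E
```

```text
1.7667 [0.58158763 0.16009037 0.22588172] [3.14127157e+00 9.85827601e-04 2.91661335e-02] [ 5.92021702e-01  2.42752110e-01 -1.53165961e-01 -2.75711986e-04
 -1.17588335e+00  1.00804712e+00] [-0.68801711 -0.55231957 -0.22666475]
{'fx': 340.54987385641465, 'fy': 340.54987385641465, 'cx': 281.6527716294292, 'cy': 210.47387534644264, 'xyz': array([0.65955008, 0.16268933, 0.38226622]), 'rotation': array([ 2.84876273e+00,  5.43966596e-05, -1.54231652e+00])}
[[283.54357663 205.14003431]]
```

View pics/w0.png

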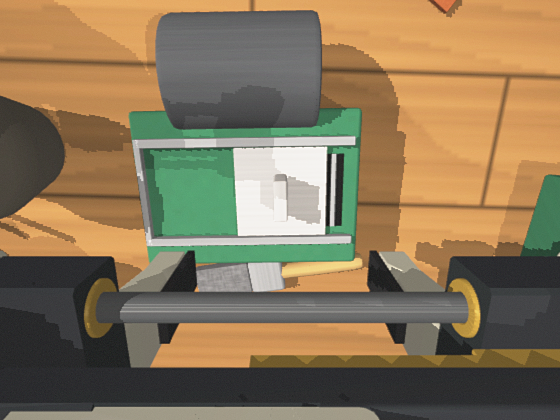

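The wrist view shows the tab top at about (280,198) against a predicted (283,205), so it agrees within about 5 mm. Descending to grasp it.

apply_moves([
  {"translation": [0.016, 0.002, -0.2], "rotation": [0, 0, 0]},
  {"translation": [0.016, 0.002, -0.4], "rotation": [0, 0, 0]},
  {"translation": [0.016, 0.002, -0.5], "rotation": [0, 0, 0]},
  {"translation": [0.016, 0.002, -0.54], "rotation": [0, 0, 0]},
  {"translation": [0.016, 0.002, -0.572], "rotation": [0, 0, 0]},
  {"translation": [0.016, 0.002, -0.572], "rotation": [0, 0, 0]},
  {"translation": [0.016, 0.002, -0.572], "rotation": [0, 0, 0]},
  {"translation": [0.016, 0.002, -0.572], "rotation": [0, 0, 0]},
  {"translation": [0.016, 0.002, -0.572], "rotation": [0, 0, 0]},
  {"translation": [0.016, 0.002, -0.572], "rotation": [0, 0, 0]},
])

```text
t: 2.65
eef_pos: [0.5864, 0.1605, 0.0853]
ee_rot: [-3.14, -0.002, 0.03]
force: [-0.1, 0.6, -0.4]
width: 0.0876
gripper_force: 0.0
```

apply_moves([
  {"translation": [0, 0, 0], "rotation": [0, 0, 0]},
  {"translation": [0, 0, 0], "rotation": [0, 0, 0]},
  {"translation": [0, 0, 0], "rotation": [0, 0, 0]},
  {"translation": [0, 0, 0], "rotation": [0, 0, 0]},
  {"translation": [0, 0, 0], "rotation": [0, 0, 0]},
  {"translation": [0, 0, 0], "rotation": [0, 0, 0]},
  {"translation": [0, 0, 0], "rotation": [0, 0, 0]},
  {"translation": [0, 0, 0], "rotation": [0, 0, 0]},
  {"translation": [0, 0, 0], "rotation": [0, 0, 0]},
  {"translation": [0, 0, 0], "rotation": [0, 0, 0]},
], jaw=1, newtons=20)

```text
t: 3.48
eef_pos: [0.5856, 0.16, 0.0835]
ee_rot: [3.142, 0.0, 0.03]
force: [0.3, 0.2, 0.1]
width: 0.0261
gripper_force: 0.0
```

apply_moves([
  {"translation": [0, 0, 0], "rotation": [0, 0, 0]},
  {"translation": [0, 0, 0], "rotation": [0, 0, 0]},
  {"translation": [0, 0, 0], "rotation": [0, 0, 0]},
  {"translation": [0, 0, 0], "rotation": [0, 0, 0]},
  {"translation": [0, 0.03, 0], "rotation": [0, 0, 0]},
  {"translation": [-0.002, 0.06, 0], "rotation": [0, 0, 0]},
  {"translation": [-0.004, 0.1, 0], "rotation": [0, 0, 0]},
  {"translation": [-0.005, 0.14, 0], "rotation": [0, 0, 0]},
  {"translation": [-0.006, 0.18, 0], "rotation": [0, 0, 0]},
  {"translation": [-0.007, 0.2, 0], "rotation": [0, 0, 0]},
])

```text
t: 4.32
eef_pos: [0.5834, 0.2116, 0.0836]
ee_rot: [3.141, 0.001, 0.031]
force: [-2.9, -2.0, 3.7]
width: 0.0121
gripper_force: 20.0
```

apply_moves([
  {"translation": [0, 0.004, 0], "rotation": [0, 0, 0]},
  {"translation": [0, 0.008, 0], "rotation": [0, 0, 0]},
  {"translation": [0, 0.012, 0], "rotation": [0, 0, 0]},
  {"translation": [0, 0.016, 0], "rotation": [0, 0, 0]},
  {"translation": [0, 0.02, 0], "rotation": [0, 0, 0]},
  {"translation": [0, 0.02, 0], "rotation": [0, 0, 0]},
  {"translation": [0, 0.02, 0], "rotation": [0, 0, 0]},
  {"translation": [0, 0.02, 0], "rotation": [0, 0, 0]},
  {"translation": [0, 0.02, 0], "rotation": [0, 0, 0]},
  {"translation": [0, 0.02, 0], "rotation": [0, 0, 0]},
])

```text
t: 5.15
eef_pos: [0.5832, 0.2147, 0.0835]
ee_rot: [3.142, 0.001, 0.029]
force: [-5.9, -1.0, 4.0]
width: 0.0122
gripper_force: 20.0
```

apply_moves([
  {"translation": [0, 0.006, 0], "rotation": [0, 0, 0]},
  {"translation": [0, 0.012, 0], "rotation": [0, 0, 0]},
  {"translation": [0, 0.018, 0], "rotation": [0, 0, 0]},
  {"translation": [0, 0.024, 0], "rotation": [0, 0, 0]},
  {"translation": [0, 0.03, 0], "rotation": [0, 0, 0]},
  {"translation": [0, 0.036, 0], "rotation": [0, 0, 0]},
  {"translation": [0, 0.042, 0], "rotation": [0, 0, 0]},
  {"translation": [0, 0.048, 0], "rotation": [0, 0, 0]},
  {"translation": [0, 0.048, 0], "rotation": [0, 0, 0]},
  {"translation": [0, 0.048, 0], "rotation": [0, 0, 0]},
])

```text
t: 5.98
eef_pos: [0.5828, 0.2205, 0.0834]
ee_rot: [3.133, 0.004, 0.028]
force: [-0.3, -24.4, 8.2]
width: 0.0121
gripper_force: 20.0
```

The stop has been reached: 24 N reaction after 60 mm of travel. Releasing, lifting and going to the knob.

apply_moves([
  {"translation": [0, -0.02, 0], "rotation": [0, 0, 0]},
  {"translation": [0, -0.02, 0], "rotation": [0, 0, 0]},
  {"translation": [0, -0.02, 0], "rotation": [0, 0, 0]},
  {"translation": [0, -0.02, 0], "rotation": [0, 0, 0]},
  {"translation": [0, -0.02, 0], "rotation": [0, 0, 0]},
  {"translation": [0, -0.02, 0], "rotation": [0, 0, 0]},
  {"translation": [0, -0.02, 0.1], "rotation": [0, 0, 0]},
  {"translation": [0, -0.02, 0.2], "rotation": [0, 0, 0]},
  {"translation": [0, -0.02, 0.35], "rotation": [0, 0, 0]},
  {"translation": [0, -0.02, 0.5], "rotation": [0, 0, 0]},
], jaw=-1)

```text
t: 6.82
eef_pos: [0.5832, 0.2221, 0.2092]
ee_rot: [3.141, 0.002, 0.03]
force: [0.5, 0.9, 0.4]
width: 0.0727
gripper_force: 0.0
```

apply_moves([
  {"translation": [-0.12, -0.85, 0.1], "rotation": [0, 0, -1]},
  {"translation": [-0.12, -0.85, 0.1], "rotation": [0, 0, -1]},
  {"translation": [-0.12, -0.85, 0.1], "rotation": [0, 0, -1]},
  {"translation": [-0.12, -0.85, 0.1], "rotation": [0, 0, -1]},
  {"translation": [-0.12, -0.85, 0.1], "rotation": [0, 0, -1]},
  {"translation": [-0.12, -0.85, 0.1], "rotation": [0, 0, -1]},
  {"translation": [-0.12, -0.85, 0.1], "rotation": [0, 0, -1]},
  {"translation": [-0.12, -0.85, 0.1], "rotation": [0, 0, -1]},
  {"translation": [-0.12, -0.85, 0.1], "rotation": [0, 0, -1]},
  {"translation": [-0.12, -0.85, 0.1], "rotation": [0, 0, -1]},
])

```text
t: 7.65
eef_pos: [0.554, 0.0108, 0.2332]
ee_rot: [3.141, 0.0, -0.492]
force: [0.2, -0.0, -1.0]
width: 0.0878
gripper_force: 0.0
```

apply_moves([
  {"translation": [-0.12, -0.85, 0], "rotation": [0, 0, -1]},
  {"translation": [-0.12, -0.85, 0], "rotation": [0, 0, -1]},
  {"translation": [-0.12, -0.85, 0], "rotation": [0, 0, -1]},
  {"translation": [-0.12, -0.85, 0], "rotation": [0, 0, -1]},
  {"translation": [-0.12, -0.85, 0], "rotation": [0, 0, -1]},
  {"translation": [-0.12, -0.85, 0], "rotation": [0, 0, -1]},
  {"translation": [-0.12, -0.85, 0], "rotation": [0, 0, -1]},
  {"translation": [-0.12, -0.85, 0], "rotation": [0, 0, -1]},
  {"translation": [-0.12, -0.85, 0], "rotation": [0, 0, -1]},
  {"translation": [-0.12, -0.85, 0], "rotation": [0, 0, -1]},
])

```text
t: 8.48
eef_pos: [0.5243, -0.2015, 0.2335]
ee_rot: [3.142, 0.0, -1.015]
force: [-0.4, -0.4, 0.3]
width: 0.0881
gripper_force: 0.0
```

apply_moves([
  {"translation": [0, 0, 0], "rotation": [0, 0, -1]},
  {"translation": [0, 0, 0], "rotation": [0, 0, -1]},
  {"translation": [0, 0, 0], "rotation": [0, 0, -1]},
  {"translation": [0, 0, 0], "rotation": [0, 0, -1]},
  {"translation": [0, 0, 0], "rotation": [0, 0, -1]},
  {"translation": [0, 0, 0], "rotation": [0, 0, -1]},
  {"translation": [0, 0, 0], "rotation": [0, 0, -1]},
  {"translation": [0, 0, 0], "rotation": [0, 0, -1]},
  {"translation": [0, 0, 0], "rotation": [0, 0, -1]},
  {"translation": [0, 0, 0], "rotation": [0, 0, -1]},
])

```text
t: 9.32
eef_pos: [0.5238, -0.2029, 0.2336]
ee_rot: [3.142, 0.0, -1.54]
force: [-0.6, 0.2, -0.9]
width: 0.0877
gripper_force: 0.0
```

```bash
python3 - <<'E'
from h import *
s=get_state();print(s['t'],s['eef_pos'],s['ee_rot'],s['q'],s['force'])
c=camera_model("wrist");im=grab_frame("wrist");t=grab_frame("top")
print(c,proj(c,[[.5225,-.208,.111],[.5225,-.208,.07]]))
cv2.imwrite("pics/w1.png",im)
cv2.imwrite("pics/t1.png",cv2.resize(t[150:280,150:410],(780,390)))
E
```

```text
9.3167 [ 0.52383086 -0.20286095  0.23355765] [ 3.14156409e+00  4.11815329e-05 -1.53975453e+00] [-2.10597845e-02  1.68494896e-01 -2.30895629e-01 -4.30234153e-05
 -1.17143648e+00  5.21183073e-02] [-0.62865848  0.16469786 -0.94759512]
{'fx': 340.54987385641465, 'fy': 340.54987385641465, 'cx': 281.6527716294292, 'cy': 210.47387534644264, 'xyz': array([ 0.52601562, -0.28063911,  0.39004929]), 'rotation': array([ 2.84877990e+00,  6.11922094e-04, -3.11118777e+00])} [[283.39772374 197.55801245]
 [283.21461043 186.79724107]]
```

View pics/w1.png

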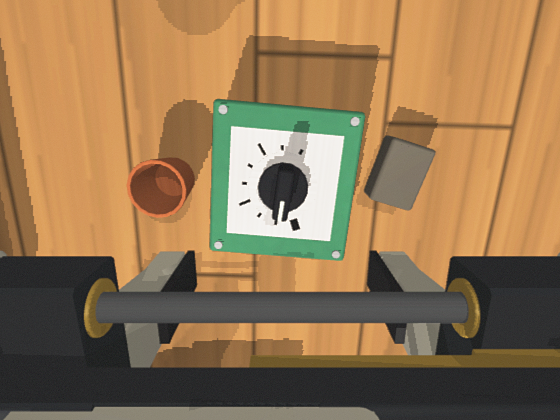

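View pics/t1.png

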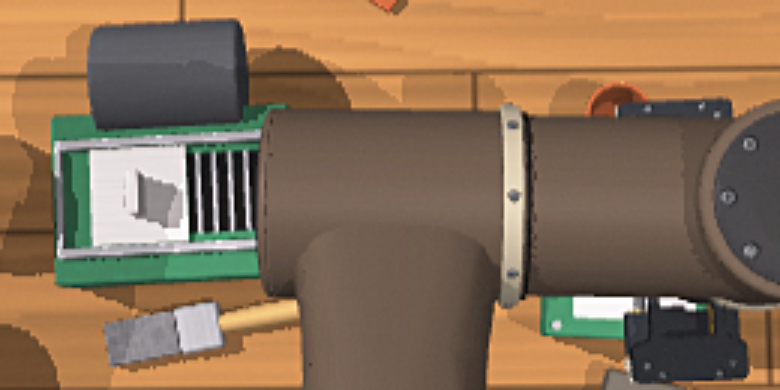

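The shutter plate now stands clear of the slots, held at the stop. In the wrist view the knob skirt centre is at about (283,187) and the box screws average (283,182). Refining the knob position with the wrist camera.

```bash
python3 - <<'E'
from h import *
im=cv2.imread("pics/w1.png");g=cv2.cvtColor(im,6)
hsv=cv2.cvtColor(im,40)
m=cv2.inRange(hsv,(60,80,40),(85,255,255));m=cv2.morphologyEx(m,cv2.MORPH_CLOSE,np.ones((5,5)))
cs=max(cv2.findContours(m[:, :][:262],0,2)[0],key=cv2.contourArea);print(cv2.boundingRect(cs),cv2.minAreaRect(cs))
c=camera_model("wrist")
P=[ray("wrist",u,v,.07) for u,v in((222.5,109),(355,121),(336,254.5),(218,245))];print(np.mean(P,0),np.array(P)[:,:2])
k=(g<60).astype(np.uint8)*255;k[:150]=0;k[225:]=0;k[:,:250]=0;k[:,312:]=0
c2=max(cv2.findContours(k,0,2)[0],key=cv2.contourArea);ce,r=cv2.minEnclosingCircle(c2);print("skirt",cv2.boundingRect(c2),ce,r,ray("wrist",*ce,.081))
a=ray("wrist",279,220,.111);b=ray("wrist",282,201,.111);print("ptr",a,b,np.degrees(np.arctan2(*(a-b)[1::-1])))
print("tab",ray("top",(131+.5)/3-.5+150,(192+.5)/3-.5+150,.108))
E
```

```text
(210, 99, 155, 161) ((283.16552734375, 180.01380920410156), (150.8105926513672, 150.8105926513672), 4.763641834259033)
[ 0.52285613 -0.20855654  0.07      ] [[ 0.57934451 -0.2781214 ]
 [ 0.45910404 -0.27123068]
 [ 0.46638045 -0.13900878]
 [ 0.58659552 -0.14586529]]
skirt (259, 163, 49, 61) (282.5257263183594, 193.3713836669922) 30.56955337524414 [ 0.5230251  -0.20430091  0.081     ]
ptr [ 0.52562893 -0.1879947   0.111     ] [ 0.52355019 -0.20504963  0.111     ] 83.05077971371205
tab [0.58011355 0.22007346 0.108     ]
```

apply_moves([
  {"translation": [-0.004, -0.022, -0.1], "rotation": [0, 0, -0.2]},
  {"translation": [-0.004, -0.022, -0.2], "rotation": [0, 0, -0.367]},
  {"translation": [-0.004, -0.022, -0.3], "rotation": [0, 0, -0.367]},
  {"translation": [-0.004, -0.022, -0.4], "rotation": [0, 0, -0.367]},
  {"translation": [-0.004, -0.022, -0.48], "rotation": [0, 0, -0.367]},
  {"translation": [-0.004, -0.022, -0.54], "rotation": [0, 0, -0.367]},
  {"translation": [-0.004, -0.022, -0.57], "rotation": [0, 0, -0.367]},
  {"translation": [-0.004, -0.022, -0.586], "rotation": [0, 0, -0.367]},
  {"translation": [-0.004, -0.022, -0.586], "rotation": [0, 0, -0.367]},
  {"translation": [-0.004, -0.022, -0.586], "rotation": [0, 0, -0.367]},
])

```text
t: 10.25
eef_pos: [0.5234, -0.2086, 0.0878]
ee_rot: [-3.141, -0.0, -1.733]
force: [0.0, 0.0, 0.3]
width: 0.0872
gripper_force: 0.0
```

apply_moves([
  {"translation": [0, 0, 0], "rotation": [0, 0, 0]},
  {"translation": [0, 0, 0], "rotation": [0, 0, 0]},
  {"translation": [0, 0, 0], "rotation": [0, 0, 0]},
  {"translation": [0, 0, 0], "rotation": [0, 0, 0]},
  {"translation": [0, 0, 0], "rotation": [0, 0, 0]},
  {"translation": [0, 0, 0], "rotation": [0, 0, 0]},
  {"translation": [0, 0, 0], "rotation": [0, 0, 0]},
  {"translation": [0, 0, 0], "rotation": [0, 0, 0]},
  {"translation": [0, 0, 0], "rotation": [0, 0, 0]},
  {"translation": [0, 0, 0], "rotation": [0, 0, 0]},
], jaw=1, newtons=25)

```text
t: 11.08
eef_pos: [0.5228, -0.2085, 0.087]
ee_rot: [3.141, -0.0, -1.733]
force: [0.7, -0.2, 0.0]
width: 0.0267
gripper_force: 0.0
```

apply_moves([
  {"translation": [0, 0, 0], "rotation": [0, 0, 0]},
  {"translation": [0, 0, 0], "rotation": [0, 0, 0]},
  {"translation": [0, 0, 0], "rotation": [0, 0, 0]},
  {"translation": [0, 0, 0], "rotation": [0, 0, 0]},
  {"translation": [0, 0, 0], "rotation": [0, 0, 0]},
  {"translation": [0, 0, 0], "rotation": [0, 0, 0]},
  {"translation": [0, 0, 0], "rotation": [0, 0, 0]},
  {"translation": [0, 0, 0], "rotation": [0, 0, 0]},
  {"translation": [0, 0, 0], "rotation": [0, 0, 0]},
  {"translation": [0, 0, 0], "rotation": [0, 0, 0]},
])

```text
t: 11.92
eef_pos: [0.5232, -0.2086, 0.0871]
ee_rot: [-3.141, -0.0, -1.733]
force: [3.6, -3.9, -3.4]
width: 0.0138
gripper_force: 24.9
```

apply_moves([
  {"translation": [0, 0, 0], "rotation": [0, 0, -0.12]},
  {"translation": [0, 0, 0], "rotation": [0, 0, -0.24]},
  {"translation": [0, 0, 0], "rotation": [0, 0, -0.36]},
  {"translation": [0, 0, 0], "rotation": [0, 0, -0.48]},
  {"translation": [0, 0, 0], "rotation": [0, 0, -0.6]},
  {"translation": [0, 0, 0], "rotation": [0, 0, -0.72]},
  {"translation": [0, 0, 0], "rotation": [0, 0, -0.84]},
  {"translation": [0, 0, 0], "rotation": [0, 0, -0.933]},
  {"translation": [0, 0, 0], "rotation": [0, 0, -0.933]},
  {"translation": [0, 0, 0], "rotation": [0, 0, -0.933]},
])

```text
t: 12.75
eef_pos: [0.5235, -0.2086, 0.0871]
ee_rot: [-3.141, 0.001, -2.222]
force: [4.7, -3.3, -5.4]
width: 0.0137
gripper_force: 25.0
```

apply_moves([
  {"translation": [0, 0, 0], "rotation": [0, 0, -0.12]},
  {"translation": [0, 0, 0], "rotation": [0, 0, -0.24]},
  {"translation": [0, 0, 0], "rotation": [0, 0, -0.36]},
  {"translation": [0, 0, 0], "rotation": [0, 0, -0.48]},
  {"translation": [0, 0, 0], "rotation": [0, 0, -0.6]},
  {"translation": [0, 0, 0], "rotation": [0, 0, -0.72]},
  {"translation": [0, 0, 0], "rotation": [0, 0, -0.84]},
  {"translation": [0, 0, 0], "rotation": [0, 0, -0.933]},
  {"translation": [0, 0, 0], "rotation": [0, 0, -0.933]},
  {"translation": [0, 0, 0], "rotation": [0, 0, -0.933]},
])

```text
t: 13.58
eef_pos: [0.5236, -0.2087, 0.0871]
ee_rot: [-3.141, 0.001, -2.71]
force: [5.0, -4.7, -5.1]
width: 0.0138
gripper_force: 25.0
```

apply_moves([
  {"translation": [0, 0, 0], "rotation": [0, 0, 0]},
  {"translation": [0, 0, 0], "rotation": [0, 0, 0]},
  {"translation": [0, 0, 0], "rotation": [0, 0, 0]},
  {"translation": [0, 0, 0], "rotation": [0, 0, 0]},
  {"translation": [0, 0, 0], "rotation": [0, 0, 0]},
  {"translation": [0, 0, 0], "rotation": [0, 0, 0]},
  {"translation": [0, 0, 0], "rotation": [0, 0, 0]},
  {"translation": [0, 0, 0], "rotation": [0, 0, 0]},
  {"translation": [0, 0, 0], "rotation": [0, 0, 0]},
  {"translation": [0, 0, 0], "rotation": [0, 0, 0]},
], jaw=-1)

```text
t: 14.42
eef_pos: [0.5228, -0.2084, 0.0871]
ee_rot: [3.142, -0.0, -2.71]
force: [-0.8, -0.0, -0.0]
width: 0.0746
gripper_force: 0.0
```

apply_moves([
  {"translation": [0, 0, 0.1], "rotation": [0, 0, 0]},
  {"translation": [0, 0, 0.2], "rotation": [0, 0, 0]},
  {"translation": [0, 0, 0.3], "rotation": [0, 0, 0]},
  {"translation": [0, 0, 0.4], "rotation": [0, 0, 0]},
  {"translation": [0, 0, 0.5], "rotation": [0, 0, 0]},
  {"translation": [0, 0, 0.55], "rotation": [0, 0, 0]},
  {"translation": [0, 0, 0.586], "rotation": [0, 0, 0]},
  {"translation": [0, 0, 0.586], "rotation": [0, 0, 0]},
  {"translation": [0, 0, 0.586], "rotation": [0, 0, 0]},
  {"translation": [0, 0, 0.586], "rotation": [0, 0, 0]},
])

```text
t: 15.25
eef_pos: [0.5221, -0.2082, 0.2322]
ee_rot: [3.14, -0.002, -2.71]
force: [0.1, -0.4, 0.3]
width: 0.0878
gripper_force: 0.0
```

```bash
python3 - <<'E'
from h import *
s=get_state();print(s['t'],s['eef_pos'],s['ee_rot'],s['q'],s['force'])
c=camera_model("wrist");im=grab_frame("wrist");print(proj(c,[[.5227,-.2085,.111]]))
u,v=proj(c,[[.5227,-.2085,.09]])[0].astype(int)
print(u,v);z=im[v-70:v+70,u-90:u+90];cv2.imwrite("pics/w2.png",cv2.resize(z,(720,560),interpolation=2))
E
```

```text
15.25 [ 0.52213243 -0.20823574  0.23215886] [ 3.14022677e+00 -1.61144355e-03 -2.71047275e+00] [-3.16478086e-02  1.71372765e-01 -2.30402584e-01 -5.45863795e-04
 -1.17107275e+00 -1.10781677e+00] [ 0.08899849 -0.39903391  0.32764429]
[[280.52068418 204.80773156]]
280 198
```

View pics/w2.png

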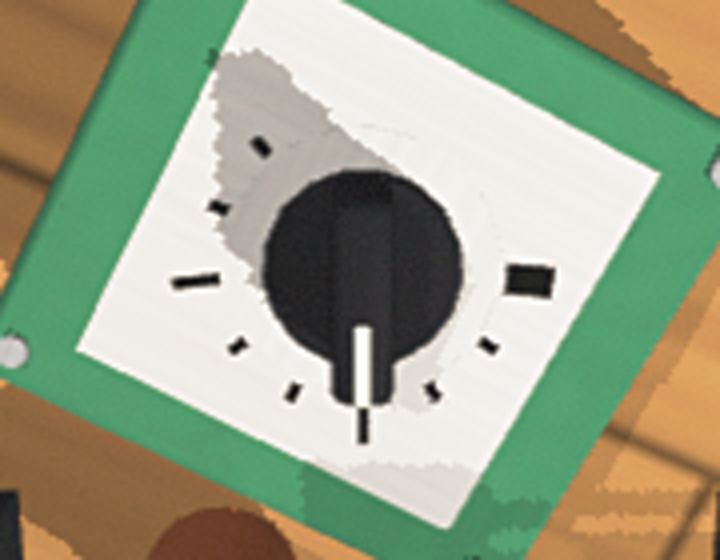

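The pointer is exactly on the long mark 3, with the knob released for well over a second. Regrasping and turning on to 6.

apply_moves([
  {"translation": [0, 0, -0.1], "rotation": [0, 0, 0]},
  {"translation": [0, 0, -0.2], "rotation": [0, 0, 0]},
  {"translation": [0, 0, -0.3], "rotation": [0, 0, 0]},
  {"translation": [0, 0, -0.4], "rotation": [0, 0, 0]},
  {"translation": [0, 0, -0.48], "rotation": [0, 0, 0]},
  {"translation": [0, 0, -0.54], "rotation": [0, 0, 0]},
  {"translation": [0, 0, -0.57], "rotation": [0, 0, 0]},
  {"translation": [0, 0, -0.584], "rotation": [0, 0, 0]},
  {"translation": [0, 0, -0.584], "rotation": [0, 0, 0]},
  {"translation": [0, 0, -0.584], "rotation": [0, 0, 0]},
])

```text
t: 16.13
eef_pos: [0.5232, -0.2086, 0.088]
ee_rot: [-3.141, 0.0, -2.71]
force: [0.2, 0.4, 0.1]
width: 0.0877
gripper_force: 0.0
```

apply_moves([
  {"translation": [0, 0, 0], "rotation": [0, 0, 0]},
  {"translation": [0, 0, 0], "rotation": [0, 0, 0]},
  {"translation": [0, 0, 0], "rotation": [0, 0, 0]},
  {"translation": [0, 0, 0], "rotation": [0, 0, 0]},
  {"translation": [0, 0, 0], "rotation": [0, 0, 0]},
  {"translation": [0, 0, 0], "rotation": [0, 0, 0]},
  {"translation": [0, 0, 0], "rotation": [0, 0, 0]},
  {"translation": [0, 0, 0], "rotation": [0, 0, 0]},
  {"translation": [0, 0, 0], "rotation": [0, 0, 0]},
  {"translation": [0, 0, 0], "rotation": [0, 0, 0]},
], jaw=1, newtons=25)

```text
t: 16.97
eef_pos: [0.5228, -0.2085, 0.0875]
ee_rot: [3.142, -0.0, -2.71]
force: [0.3, 1.0, -0.4]
width: 0.0269
gripper_force: 0.0
```

apply_moves([
  {"translation": [0, 0, 0], "rotation": [0, 0, 0]},
  {"translation": [0, 0, 0], "rotation": [0, 0, 0]},
  {"translation": [0, 0, 0], "rotation": [0, 0, 0]},
  {"translation": [0, 0, 0], "rotation": [0, 0, 0]},
  {"translation": [0, 0, 0], "rotation": [0, 0, 0]},
  {"translation": [0, 0, 0], "rotation": [0, 0, 0]},
  {"translation": [0, 0, 0], "rotation": [0, 0, 0]},
  {"translation": [0, 0, 0], "rotation": [0, 0, 0]},
  {"translation": [0, 0, 0], "rotation": [0, 0, 0]},
  {"translation": [0, 0, 0], "rotation": [0, 0, 0]},
])

```text
t: 17.8
eef_pos: [0.5231, -0.209, 0.0876]
ee_rot: [-3.141, 0.0, -2.71]
force: [1.3, -5.1, -2.3]
width: 0.0135
gripper_force: 25.0
```

apply_moves([
  {"translation": [0, 0, 0], "rotation": [0, 0, -0.12]},
  {"translation": [0, 0, 0], "rotation": [0, 0, -0.24]},
  {"translation": [0, 0, 0], "rotation": [0, 0, -0.36]},
  {"translation": [0, 0, 0], "rotation": [0, 0, -0.48]},
  {"translation": [0, 0, 0], "rotation": [0, 0, -0.6]},
  {"translation": [0, 0, 0], "rotation": [0, 0, -0.72]},
  {"translation": [0, 0, 0], "rotation": [0, 0, -0.84]},
  {"translation": [0, 0, 0], "rotation": [0, 0, -0.933]},
  {"translation": [0, 0, 0], "rotation": [0, 0, -0.933]},
  {"translation": [0, 0, 0], "rotation": [0, 0, -0.933]},
])

```text
t: 18.63
eef_pos: [0.5232, -0.2089, 0.0876]
ee_rot: [-3.141, 0.001, 3.084]
force: [2.7, -5.4, -2.9]
width: 0.0139
gripper_force: 25.0
```

apply_moves([
  {"translation": [0, 0, 0], "rotation": [0, 0, -0.12]},
  {"translation": [0, 0, 0], "rotation": [0, 0, -0.24]},
  {"translation": [0, 0, 0], "rotation": [0, 0, -0.36]},
  {"translation": [0, 0, 0], "rotation": [0, 0, -0.48]},
  {"translation": [0, 0, 0], "rotation": [0, 0, -0.6]},
  {"translation": [0, 0, 0], "rotation": [0, 0, -0.72]},
  {"translation": [0, 0, 0], "rotation": [0, 0, -0.84]},
  {"translation": [0, 0, 0], "rotation": [0, 0, -0.933]},
  {"translation": [0, 0, 0], "rotation": [0, 0, -0.933]},
  {"translation": [0, 0, 0], "rotation": [0, 0, -0.933]},
])

```text
t: 19.47
eef_pos: [0.5231, -0.2088, 0.0876]
ee_rot: [-3.141, 0.001, 2.597]
force: [1.2, -5.9, -2.6]
width: 0.0136
gripper_force: 25.0
```

apply_moves([
  {"translation": [0, 0, 0], "rotation": [0, 0, -0.12]},
  {"translation": [0, 0, 0], "rotation": [0, 0, -0.24]},
  {"translation": [0, 0, 0], "rotation": [0, 0, -0.36]},
  {"translation": [0, 0, 0], "rotation": [0, 0, -0.48]},
  {"translation": [0, 0, 0], "rotation": [0, 0, -0.6]},
  {"translation": [0, 0, 0], "rotation": [0, 0, -0.72]},
  {"translation": [0, 0, 0], "rotation": [0, 0, -0.84]},
  {"translation": [0, 0, 0], "rotation": [0, 0, -0.933]},
  {"translation": [0, 0, 0], "rotation": [0, 0, -0.933]},
  {"translation": [0, 0, 0], "rotation": [0, 0, -0.933]},
])

```text
t: 20.3
eef_pos: [0.523, -0.2086, 0.0876]
ee_rot: [3.141, 0.0, 2.11]
force: [1.5, -5.8, -3.3]
width: 0.0138
gripper_force: 25.0
```

apply_moves([
  {"translation": [0, 0, 0], "rotation": [0, 0, 0]},
  {"translation": [0, 0, 0], "rotation": [0, 0, 0]},
  {"translation": [0, 0, 0], "rotation": [0, 0, 0]},
  {"translation": [0, 0, 0], "rotation": [0, 0, 0]},
  {"translation": [0, 0, 0], "rotation": [0, 0, 0]},
  {"translation": [0, 0, 0], "rotation": [0, 0, 0]},
  {"translation": [0, 0, 0], "rotation": [0, 0, 0]},
  {"translation": [0, 0, 0], "rotation": [0, 0, 0]},
  {"translation": [0, 0, 0], "rotation": [0, 0, 0]},
  {"translation": [0, 0, 0], "rotation": [0, 0, 0]},
], jaw=-1)

```text
t: 21.13
eef_pos: [0.5228, -0.2084, 0.0876]
ee_rot: [-3.142, -0.0, 2.107]
force: [1.0, -0.2, -0.2]
width: 0.0747
gripper_force: 0.0
```

apply_moves([
  {"translation": [0, 0, 0.1], "rotation": [0, 0, 0]},
  {"translation": [0, 0, 0.2], "rotation": [0, 0, 0]},
  {"translation": [0, 0, 0.3], "rotation": [0, 0, 0]},
  {"translation": [0, 0, 0.4], "rotation": [0, 0, 0]},
  {"translation": [0, 0, 0.5], "rotation": [0, 0, 0]},
  {"translation": [0, 0, 0.55], "rotation": [0, 0, 0]},
  {"translation": [0, 0, 0.586], "rotation": [0, 0, 0]},
  {"translation": [0, 0, 0.586], "rotation": [0, 0, 0]},
  {"translation": [0, 0, 0.586], "rotation": [0, 0, 0]},
  {"translation": [0, 0, 0.586], "rotation": [0, 0, 0]},
])

```text
t: 21.97
eef_pos: [0.5221, -0.2083, 0.2327]
ee_rot: [-3.14, -0.001, 2.107]
force: [0.3, -0.3, 0.9]
width: 0.088
gripper_force: 0.0
```

```bash
python3 - <<'E'
from h import *
s=get_state();print(s['t'],s['eef_pos'],s['force'])
c=camera_model("wrist");im=grab_frame("wrist");t=grab_frame("top")
u,v=proj(c,[[.5227,-.2085,.09]])[0].astype(int)
z=cv2.resize(im[v-70:v+70,u-70:u+70],(390,390))
cv2.imwrite("pics/w3.png",np.hstack([z,cv2.resize(t[150:280,150:280],(390,390))]))
E
```

```text
21.9667 [ 0.52214363 -0.20827572  0.23267904] [ 0.26097949 -0.28764793  0.87288817]
```

View pics/w3.png

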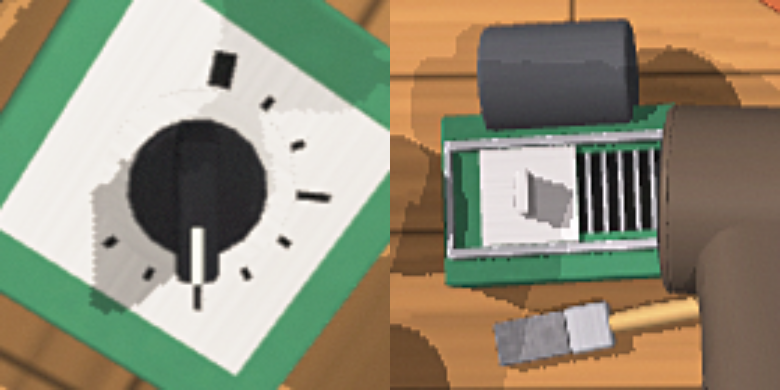

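The pointer is on the long mark 6, at about (197,298) in the crop, and the shutter is still fully open. Handing in.

```bash
python3 -c "
from station import *
print(job_done())"
```

```text
the job is handed in; nothing more can be done
None
```

I slid the shutter fully open to its stop, set the knob to click 3 and left it released for over a second, then turned it on to click 6; the job is handed in, but no verdict came back.

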